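Gauge two look-alike pump bushes and show the wrong one to the inspection camera

TASK

Two brass pump bushes that look alike got mixed up in the white parts tray: one fits the shaft, the other has too small a bore. Try them on the upright gauge pin without forcing, and leave the one that fits fully home on the pin, flange down and let go. Then take the wrong one and hold it in the air before the inspection camera, flange face towards the lens, square to it and centred, 60 mm from the front of the lens; the program finishes while still holding it there, with the camera's aim and the bottle, vial and stopper undisturbed.

Things in the scene. Friction and masses are not known exactly. Their poses are not given: they have to be found in the camera images.
- bush_1: brass flanged bush 1 of two that look alike. Stands flange down: flange 38 mm across, 5 mm thick; above it a plain round body 28 mm across; 34 mm tall in all, about 110 g. Through bore, chamfered: 18 mm in one bush, 14 mm in the other; which is which is not told. Origin: centre of the flange face (underside); z runs along the bore to the top.
- bush_2: brass flanged bush 2 of two that look alike. Stands flange down: flange 38 mm across, 5 mm thick; above it a plain round body 28 mm across; 34 mm tall in all, about 110 g. Through bore, chamfered: 18 mm in one bush, 14 mm in the other; which is which is not told. Origin: centre of the flange face (underside); z runs along the bore to the top.
- bush_1_top (a point): centre of the plain (upper) end of bush 1, 34 mm from the flange face along the bore.
- bush_2_top (a point): centre of the plain (upper) end of bush 2, 34 mm from the flange face along the bore.
- parts_tray: shallow white tray, 100 (x) by 190 (y) mm, 10 mm deep, rim 3 mm thick, black mat inside, fixed on four feet 16 mm high. Origin: on the bench, under its centre; the mat on which the bushes stand lies 20.5 mm above the bench, the rim 26 mm. The bushes stand 90 mm apart along the tray's y.
- gauge: fixed dark steel gauge block, 76 x 76 x 14 mm, on feet 16 mm high; on it a seat collar 33 mm across and 6 mm high, out of which the upright gauge pin stands. Origin: on the bench, under the centre; z up along the pin.
- pin_seat (a point): centre of the seat collar's top, 36 mm above the bench, on the pin's axis: a bush that fits rests here with its flange face. The pin is 16 mm thick for 36 mm above this point.
- pin_tip (a point): flat top of the gauge pin, 46 mm above the seat. The last 10 mm taper from 16 to 8 mm across; the bush with the small bore stops on this taper, its flange face 4 to 8 mm below the tip.
- camera_stand: fixed foot of the inspection camera: grey disc 90 mm across, 11 mm high, on feet 16 mm high, with an aluminium yoke to 97 mm height, 90 mm wide over the black knobs. Origin: on the bench, under its centre. The camera tilts in the yoke about the stand's y axis, 84 mm up; at yaw 0 it leans towards the robot (-x).
- camera_tilt (a joint): lean of the camera from straight up, rad, towards the stand's -x; 0 looks straight up. Set between 0.35 and 0.65, held by stiff friction; leave it as it is.
- lens (a point): centre of the front of the camera's lens and white ring light (52 mm across), 54 mm from the tilt axis. z: the optical axis, out of the lens, up and back towards the robot. The bush's flange face belongs on this axis, 60 mm out.
- amber_bottle: bystander, loose: amber reagent bottle with a blue cap, 44 mm across, 82 mm tall. Origin: centre of its underside. Leave it where it stands.
- vial_white: bystander, loose: small white sample vial with a blue cap, 15 mm across, 34 mm tall. Origin: centre of its underside. Leave it where it stands.
- stopper: bystander, loose: brown rubber stopper, 31 mm across, 28 mm tall. Origin: centre of its underside. Leave it where it stands.
There are look-alikes about, which are no part of the job. Leave any blue or red look-alike of the bush_2 alone.

How it is judged:
By the outcome, as a careful person would: the job done as asked, in the order asked, and still so for the second after the job is handed in, while the arm keeps its last pose, push and grip.
It also fails if it takes over 67 s, if anything falls off the work surface, if the arm or the gripper's body presses on something with over 40 N, if the wrist force passes 120 N, or if a joint passes its speed limit or range.

ROBOT

A 6-joint arm with a two-finger parallel gripper is mounted at the origin on the work surface; the furniture and walls round the work are solid. World frame = base frame: x ahead of the robot, y to its left, z up, the work surface at z = 0. Lengths are in m, angles in degrees, forces in N, time in s.
With the tool pointing down it reaches from about 0.3 to 0.75 m from the base axis. Payload 8.5 kg.
Tool frame: the origin (TCP) lies on the centre line of the jaws, within the pads' length; the fingertips stand 14 mm ahead of it and the grasp point (between the pads) lies 5 mm behind it; z points along the fingers, x is the direction in which the jaws open and shut, and the axes are right-handed (so a half turn about z gives the same grasp; the last joint's range is limited). The gripper opens to 85 mm and grips with 20 to 120 N. Pads are 22 mm wide; open, the fingers measure 114 mm over their backs; the gripper's body (76 mm by 85 mm) begins 54 mm behind the grasp point. The pads swing forward as they close: fully open they stand 13 mm farther back than shut.
Start: joints at [-78.512, 21.807, 74.336, -0, 83.858, -12.336], TCP at [0.222, -0.503, 0.245] pointing down, gripper open.
Joint ranges: [-178.18, 178.18], [-50.72, 133.34], [12.68, 142.11], [-81.47, 261.47], [9.98, 163.14], [-165.26, 165.26]. Speed limits (degrees/s): [136.94, 136.94, 180, 180, 180, 180].

INTERFACE

Orientations are given as a 3x3 rotation matrix whose columns are the frame's x, y, z axes.
In Python, from rig import * gives the robot as it stands.
- The arm moves only by the shell command python3 -m crank 'ROWS' [FORCE]. ROWS is JSON, one flat list of numbers, 7 for each row, row after row: the turn, a rotation vector about the world's x, y, z in rad, then the shift along the world's x, y, z in m, then the opening in per cent of the stroke, from 0 (shut) to 100 (fully open). A call has 1 to 20 rows; each row shifts and turns the commanded pose from where the row before left it; what a row does not reach is not made up. A row lasts 1/10 s, in which the tool goes at most 50 mm and 8.59 degrees, less where a joint would pass 70% of its speed; a pose out of reach is approached as far as the arm can. A call is refused whole if a number of a shift passes 0.05 or a number of a turn 0.15, either way. A call with a gripper value outside its range is refused whole. The fingers move at their own pace and stop on an object; FORCE is the grip in N (left out, the last holds). Time passes only in rows, so rows that do not move let the fingers close. It gives the time, the measured TCP pose, the force and the opening at its end, in the units of the state.
- observe(): the state, without advancing time (a new reading comes with each control period).
- get_image(name): name is "scene" or "top"; returns a dict with "frame" (400x640x3 uint8, red, green, blue), "fov_y" (degrees; the focal length in pixels is half the picture's height over the tangent of half this angle, whatever the lens; pixels are square), "cx", "cy" (the principal point, pixels), "k1" (the pictures are not rectified: a ray, as slopes to the right and down, at radius r is drawn at 1 + k1 r^2 times it, then the intrinsics apply), "world_to_cam" (4x4, takes a point from world to camera coordinates). Camera axes: x right, y up, looking along -z (the intrinsics and any distortion apply to the point x, -y, -z); pixel columns grow to the right and rows downward; lengths in m; the calibration is good to about 2 mm. A picture is of the moment at which its call begins. There is no depth.
- close_job(): hands the job in, once; it reports no verdict.
The state is a dict: "time_s": time; "q": joint angles; "qvel": joint speeds; "joint_efforts": joint torques, N m; "position": TCP position; "tool_rot": TCP orientation; "ft_force": force on the tool from outside, world axes, zero at the start; "wrist_torque": the same for the moment, N m; "grip_width": finger opening in m.
Only numpy, scipy, OpenCV 4.12 (cv2) and the standard library are available. Lean on these libraries where they do the work, as an engineer would, in place of code of your own. Each camera call takes 0.05 s, during which the arm holds its last target. There are 200 camera calls.

## Working session

There is one attempt and no reset: what is moved stays moved. The work goes in short steps, Python scripts to look and compute and a shell command to move; the robot and the scene stay as the last step left them, time stands still between calls to the robot, and variables do not carry over. Pictures are saved under pics/ and viewed, about 8 in all and at most 12, crops included, and the job is handed in when it is done.

```bash
ls; mkdir -p pics; python3 - <<'E'
from rig import *
import cv2,numpy as np
s=observe();print({k:np.round(v,3).tolist() for k,v in s.items()})
for n in("scene","top"):
    d=get_image(n);cv2.imwrite(f"pics/{n}0.png",d["frame"][:,:,::-1])
    print(n,d["fov_y"],d["cx"],d["cy"],d["k1"],np.round(d["world_to_cam"],4).tolist())
E
```

```text
pics
{'time_s': 0.0, 'q': [-78.513, 21.84, 74.386, -0.002, 83.859, -12.333], 'qvel': [0.058, 0.118, -0.018, 0.001, -0.043, 0.048], 'joint_efforts': [0.001, -44.846, -23.128, -0.0, 0.005, 0.0], 'position': [0.222, -0.503, 0.245], 'tool_rot': [[0.404, -0.915, -0.0], [-0.915, -0.404, 0.001], [-0.001, -0.0, -1.0]], 'ft_force': [0.462, 0.129, -0.683], 'wrist_torque': [-0.048, -0.008, -0.009], 'grip_width': 0.085}
scene 42.6208779941309 328.0708080076836 201.9607557223398 -0.12100390546367293 [[-0.8414, -0.5402, -0.0158, 0.4573], [0.2966, -0.486, 0.8221, -0.2083], [-0.4518, 0.687, 0.5691, -1.1064], [0.0, 0.0, 0.0, 1.0]]
top 44.79200408786428 324.1977268455804 206.80648677742735 0.05200124179760055 [[-0.0072, -1.0, -0.0022, 0.0595], [0.9917, -0.0074, 0.1281, -0.522], [-0.1282, -0.0012, 0.9918, -1.3565], [0.0, 0.0, 0.0, 1.0]]
```

View pics/scene0.png

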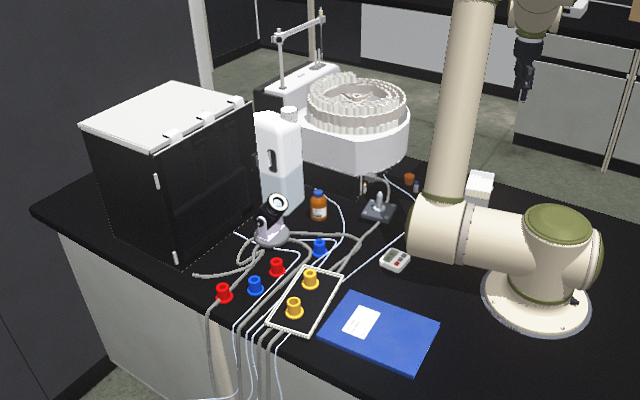

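View pics/top0.png

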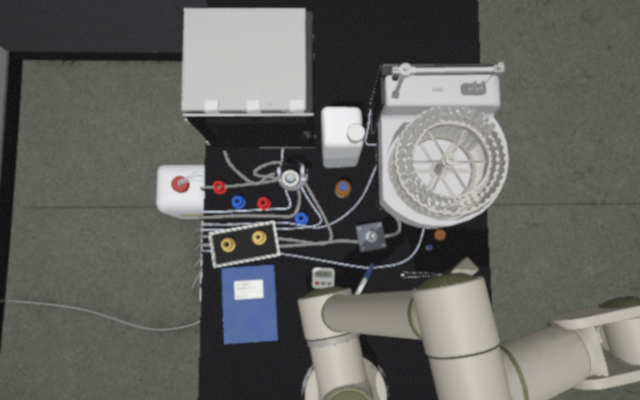

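View crop.

The scene shows two brass bushes in the tray at top-view pixels (228,245) and (259,238). The gauge is at (371,236), the camera stand at (291,178), the bottle at (343,188), the stopper at (440,235) and the vial at (429,247). Next I'll take enlarged crops.

```bash
cat > h.py <<'E'
from rig import *
import cv2,numpy as np
def cam(n):
    d=get_image(n);f=200/np.tan(np.radians(d["fov_y"]/2));W=np.array(d["world_to_cam"]);return d["frame"],(f,d["cx"],d["cy"],d["k1"],W)
def proj(c,P):
    f,cx,cy,k,W=c;p=np.atleast_2d(P)@W[:3,:3].T+W[:3,3];x=p[:,0]/-p[:,2];y=-p[:,1]/-p[:,2];s=1+k*(x*x+y*y)
    return np.c_[cx+f*x*s,cy+f*y*s]
def ray(c,uv):
    f,cx,cy,k,W=c;a=(uv[0]-cx)/f;b=(uv[1]-cy)/f;x,y=a,b
    for _ in range(20): s=1+k*(x*x+y*y);x,y=a/s,b/s
    return -W[:3,:3].T@W[:3,3],W[:3,:3].T@np.array([x,-y,-1])
def atz(c,uv,z):
    o,d=ray(c,uv);return o+d*(z-o[2])/d[2]
def tri(c1,u1,c2,u2):
    A=[];b=[]
    for c,u in((c1,u1),(c2,u2)):
        o,d=ray(c,u);d=d/np.linalg.norm(d);M=np.eye(3)-np.outer(d,d);A.append(M);b.append(M@o)
    return np.linalg.solve(A[0]+A[1],b[0]+b[1])
E
python3 - <<'E'
from h import *
ft,ct=cam("top");fs,cs=cam("scene")
cv2.imwrite("pics/t1.png",cv2.resize(ft[160:260,200:400][:,:,::-1],None,fx=4,fy=4,interpolation=cv2.INTER_CUBIC))
a=cv2.resize(fs[185:335,235:435][:,:,::-1],None,fx=4,fy=4,interpolation=cv2.INTER_CUBIC);cv2.imwrite("pics/s1.png",a)
for n,f in(("top",ft),("scene",fs)):
    h=cv2.cvtColor(f,cv2.COLOR_RGB2HSV);m=cv2.inRange(h,(15,110,90),(32,255,255))
    k,l,st,ce=cv2.connectedComponentsWithStats(m)
    for i in range(1,k):
        if st[i,4]>30: print(n,st[i],ce[i].round(1))
for u in((228,245),(259,238)): print(atz(ct,u,.054).round(4))
print(atz(ct,(371,236),.03).round(4),atz(ct,(291,178),.1).round(4))
E
```

```text
top [335 187  15  10  55] [342.7 192. ]
top [252 230  15  15 171] [258.9 237.3]
top [220 238  16  14 168] [227.7 244.5]
scene [311 196  15  11  76] [317.9 200.8]
scene [301 269  18  21 300] [309.6 279.4]
scene [285 296  19  24 343] [293.7 308. ]
[0.4144 0.3247 0.054 ]
[0.4332 0.2386 0.054 ]
[ 0.4381 -0.0769  0.03  ] [0.5943 0.1462 0.1   ]
```

View pics/t1.png

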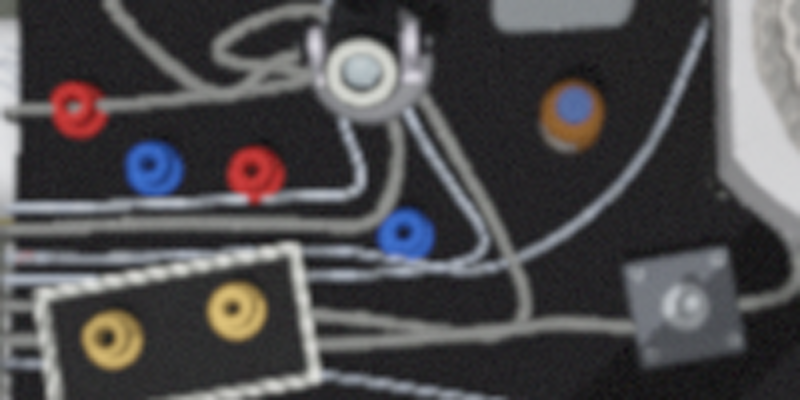

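View pics/s1.png

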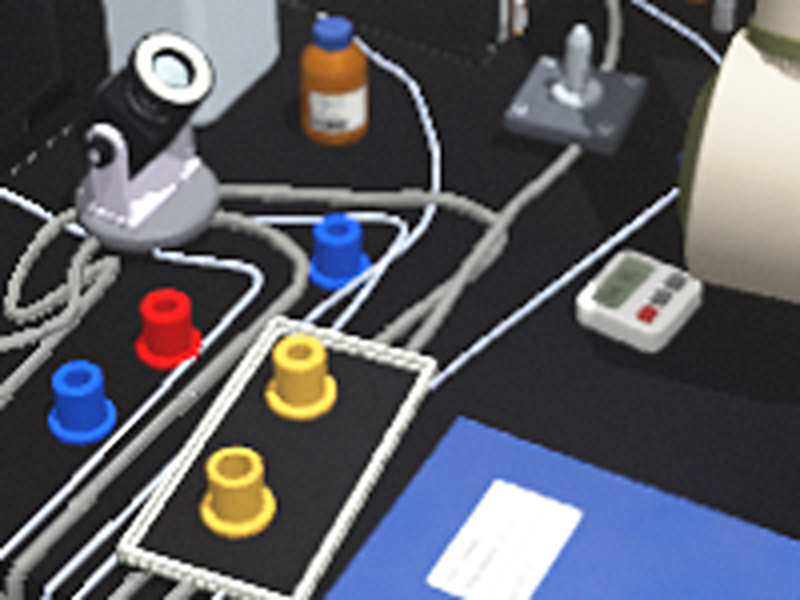

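```bash
cat > fit.py <<'E'
from h import *
from scipy.optimize import least_squares
T=np.linspace(0,2*np.pi,60,endpoint=False);C,S=np.cos(T),np.sin(T)
def ring(p,r,z,R=np.eye(3)): return np.asarray(p)+np.c_[r*C,r*S,0*C+z]@R.T
def brass(f):
    h=cv2.cvtColor(f,cv2.COLOR_RGB2HSV);m=cv2.inRange(h,(12,90,60),(34,255,255))
    cs,_=cv2.findContours(m,cv2.RETR_EXTERNAL,cv2.CHAIN_APPROX_NONE);return cs
def cen(pts):
    m=cv2.moments(cv2.convexHull(np.asarray(pts,np.float32).reshape(-1,1,2)));return np.array([m['m10'],m['m01']])/m['m00']
def bushpts(p): return np.r_[ring(p,.019,0),ring(p,.019,.005),ring(p,.014,.034)]
E
python3 - <<'E'
from fit import *
V={n:cam(n) for n in("top","scene")}
for name,g in(("A",(.414,.325)),("B",(.433,.239))):
    for sel in(("top",),("scene",),("top","scene")):
        def res(x):
            o=[]
            for n in sel:
                f,c=V[n];pr=cen(proj(c,bushpts([*x,.0205])))
                k=max((q for q in brass(f) if len(q)>8),key=lambda q:-np.linalg.norm(q.mean((0,1))-cen(proj(c,bushpts([*g,.0205])))))
                o+=list(cen(k)-pr)
            return o
        r=least_squares(res,g,diff_step=1e-3);print(name,sel,r.x.round(4),np.round(r.fun,2))
for n,(u,v) in(("top",(290,178)),("scene",(278,203))):
    f,c=V[n];h=cv2.cvtColor(f,cv2.COLOR_RGB2HSV);m=cv2.inRange(h,(0,0,190),(180,70,255))
    cs,_=cv2.findContours(m,cv2.RETR_EXTERNAL,cv2.CHAIN_APPROX_NONE)
    q=min((q for q in cs if len(q)>20),key=lambda q:np.linalg.norm(q.mean((0,1))-(u,v)));print(n,cv2.fitEllipse(q),cv2.boundingRect(q))
ft,ct=V["top"];fs,cs=V["scene"]
z=lambda f,u,v,w,h:cv2.resize(f[v:v+h,u:u+w][:,:,::-1],(400,600),interpolation=cv2.INTER_CUBIC)
cv2.imwrite("pics/z1.png",np.hstack([cv2.resize(ft[155:205,265:315][:,:,::-1],(400,400),interpolation=cv2.INTER_CUBIC),cv2.resize(fs[190:250,245:305][:,:,::-1],(400,400),interpolation=cv2.INTER_CUBIC)]))
a=cv2.resize(ft[215:255,350:390][:,:,::-1],(400,400),interpolation=cv2.INTER_CUBIC);b=cv2.resize(fs[185:225,355:395+5-5][:,:,::-1],(400,400),interpolation=cv2.INTER_CUBIC)
cv2.imwrite("pics/z2.png",np.hstack([a,b]))
E
```

```text
A ('top',) [0.4175 0.3313] [0. 0.]
A ('scene',) [0.4152 0.3298] [-0. -0.]
A ('top', 'scene') [0.416  0.3302] [-0.36 -0.52  0.46  0.01]
B ('top',) [0.4372 0.2436] [-0. -0.]
B ('scene',) [0.4354 0.2423] [-0.  0.]
B ('top', 'scene') [0.4361 0.2428] [-0.29 -0.39  0.37 -0.02]
top ((289.753173828125, 177.98106384277344), (14.216828346252441, 15.435257911682129), 95.55119323730469) (282, 171, 17, 15)
scene ((271.33746337890625, 232.38784790039062), (10.174328804016113, 25.95011329650879), 56.44102096557617) (258, 224, 27, 18)
```

View pics/z1.png

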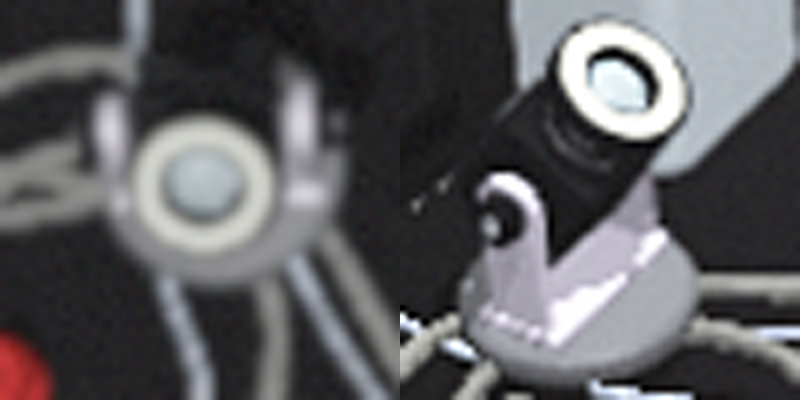

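View pics/z2.png

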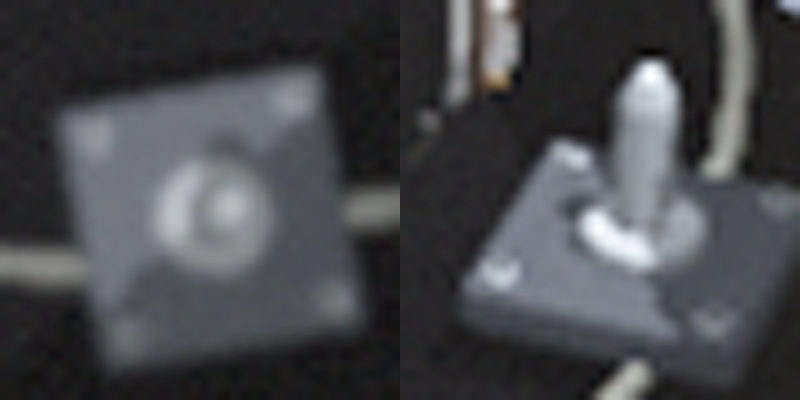

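```bash
cat > fitcam.py <<'E'
from fit import *
V={n:cam(n) for n in("top","scene")};ct=V["top"][1];cs=V["scene"][1]
tp=lambda X,Y:np.array([265+X/8-.44,155+Y/8-.44]); sp=lambda X,Y:np.array([245+(X-400)/6.667-.42,190+Y/6.667-.42])
def hull(f,box,fn):
    u,v,w,h=box;k=8;a=cv2.resize(f[v:v+h,u:u+w],None,fx=k,fy=k,interpolation=cv2.INTER_CUBIC).astype(int)
    m=fn(a).astype(np.uint8);q,_=cv2.findContours(m,cv2.RETR_EXTERNAL,cv2.CHAIN_APPROX_NONE);q=max(q,key=cv2.contourArea)
    return cv2.convexHull(q).reshape(-1,2)/k-.44+np.array([u,v])
warm=lambda t:(lambda a:(a.min(2)>t)&(a[...,0]>a[...,2]+3))
E1=hull(V["top"][0],(278,166,24,24),warm(125));E2=hull(V["scene"][0],(265,190,28,24),warm(150))
e=lambda P:cv2.fitEllipse(np.asarray(P,np.float32).reshape(-1,1,2))
def ev(P):
    (x,y),(a,b),t=e(P);t=np.radians(t);return np.array([x,y,a*a*np.cos(t)**2+b*b*np.sin(t)**2,(a*a-b*b)*np.sin(t)*np.cos(t),a*a*np.sin(t)**2+b*b*np.cos(t)**2])
M1,M2=ev(E1),ev(E2);print(e(E1),e(E2))
dt=[tp(*p) for p in((115,225),(160,262),(225,287),(300,260),(343,200))];ds=[sp(*p) for p in((460,300),(490,355),(560,385),(640,365),(698,290),(680,250))]
def model(x):
    c,s=np.cos(x[2]),np.sin(x[2]);Y=np.array([[c,-s,0],[s,c,0],[0,0,1]]);t=x[3]
    R=Y@np.array([[np.cos(t),0,-np.sin(t)],[0,1,0],[np.sin(t),0,np.cos(t)]])
    return Y,R,np.array([x[0],x[1],.084])+R@[0,0,.054]
def parts(x):
    Y,R,L=model(x);b=np.array([x[0],x[1],0]);bias={0:x[4:6],1:x[6:8]};r=[]
    for i,(c,M,D) in enumerate(((ct,M1,dt),(cs,M2,ds))):
        m=ev(proj(c,ring(L,.026,0,R))+bias[i])-M;m[2:]/=40;r.append(m)
        H=cv2.convexHull((proj(c,np.r_[ring(b,.045,.016),ring(b,.045,.027)])+bias[i]).astype(np.float32).reshape(-1,1,2))
        r.append(np.array([cv2.pointPolygonTest(H,tuple(map(float,p)),True) for p in D])/1.5)
    k=lambda P,i:proj((ct,cs)[i],b+Y@P)[0]+bias[i]
    r.append((k(np.array([0,.045,.084]),1)-sp(491,225))/1.)
    r.append(.7*(k(np.array([0,-.042,.084]),0)-tp(338,125)))
    r.append(x[4:8]/.8);return r
if __name__=="__main__":
    best=least_squares(lambda x:np.concatenate(parts(x)),[.62,.147,0,.5,0,0,0,0],diff_step=1e-3,loss="soft_l1")
    for q in parts(best.x): print(np.round(q,2))
    J=best.jac;sd=np.sqrt(np.diag(np.linalg.inv(J.T@J)));Y,R,L=model(best.x)
    print(best.x.round(4),sd.round(4));print("lens",L.round(4),"axis",R[:,2].round(4),"target",(L+.06*R[:,2]).round(4))
    print("tri ring",tri(ct,e(E1)[0],cs,e(E2)[0]).round(4))
    g=lambda X,Y:(350+X/10-.45,215+Y/10-.45); h=lambda X,Y:(355+(X-400)/10-.45,185+Y/10-.45)
    for p in((62,110),(322,65),(370,325),(112,375)): print("corner",atz(ct,g(*p),.03).round(4))
    print("collar",atz(ct,g(214,214),.036).round(4),atz(cs,h(643,228),.036).round(4),"tip",atz(ct,g(233,208),.08).round(4),atz(cs,h(652,64),.082).round(4))
    o=[]
    for i,(n,c,b,bx) in enumerate((("top",ct,best.x[4:6],(265,155,50,50)),("scene",cs,best.x[6:8],(245,190,60,60)))):
        u,v,w,hh=bx;k=400/w;im=cv2.resize(V[n][0][v:v+hh,u:u+w][:,:,::-1],(400,400),interpolation=cv2.INTER_CUBIC)
        bb=np.array([*best.x[:2],0])
        for P in(ring(L,.026,0,R),ring(bb,.045,.027),ring(bb,.045,.016),bb+(Y@np.array([[0,y,.084] for y in(-.045,.045)]).T).T):
            cv2.polylines(im,[np.int32(((proj(c,P)+b)-[u,v]+.5)*k)],True,(0,255,0),1)
        o.append(im)
    cv2.imwrite("pics/z3.png",np.hstack(o))
E
python3 fitcam.py
```

```text
((290.0009460449219, 177.6745147705078), (16.38890266418457, 17.539745330810547), 99.70738220214844) ((277.821044921875, 201.59654235839844), (15.211310386657715, 20.369165420532227), 126.28407287597656)
[0.49 0.3  1.75 0.01 1.26]
[-0.21  0.47 -0.    0.12  0.04]
[ 0.   -0.12  1.71  0.41  1.41]
[ 0.43  0.77 -0.25  0.22 -0.    0.69]
[-0.2  -0.17]
[-0.41 -0.3 ]
[-0.17 -0.27  0.26  0.16]
[ 0.6178  0.1465  0.046   0.5849 -0.1345 -0.2124  0.2043  0.1251] [0.0024 0.0023 0.0529 0.0428 0.6995 0.712  0.7195 0.6281]
lens [0.588  0.1452 0.129 ] axis [-0.5515 -0.0254  0.8338] target [0.5549 0.1436 0.1791]
tri ring [0.5886 0.1462 0.1287]
corner [ 0.4682 -0.034   0.03  ]
corner [ 0.4806 -0.1085  0.03  ]
corner [ 0.4064 -0.1204  0.03  ]
corner [ 0.3928 -0.047   0.03  ]
collar [ 0.4378 -0.0762  0.036 ] [ 0.4335 -0.0743  0.036 ] tip [ 0.4364 -0.0773  0.08  ] [ 0.4368 -0.0814  0.082 ]
```

View pics/z3.png

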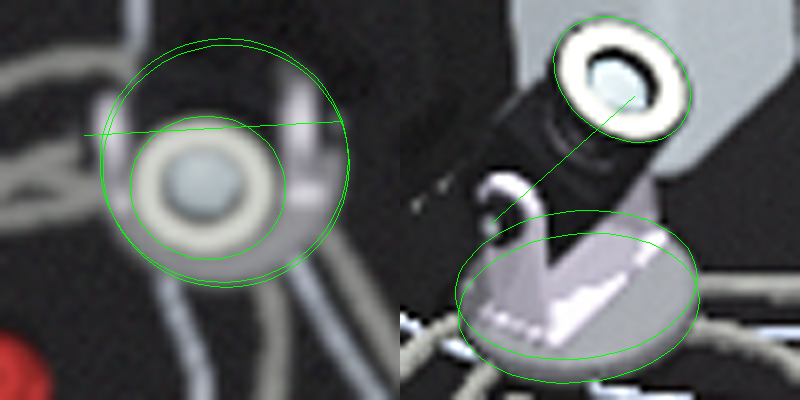

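The overlay fits the ring and the base disc well in both views. I'll get the yaw from the straight yoke edge in the scene picture, and also fit the gauge and the grasp heights.

```bash
python3 - <<'E'
from fitcam import *
for z in(.027,.03,.033):
    a,b,c=[atz(cs,sp(*p),z) for p in((555,345),(662,235),(478,308))];d=b-a;e_=c-a
    print(z,a.round(3),b.round(3),"yaw y-edge",np.arctan2(-d[0],d[1])%np.pi, np.arctan2(d[0],-d[1]),"x-edge",np.arctan2(e_[1],e_[0]),np.hypot(*d[:2]),np.hypot(*e_[:2]))
a,b=[atz(ct,tp(*p),.03) for p in((112,206),(325,198))];d=a-b;print("top",np.arctan2(-d[0],d[1]))
def run(y0,sy,wm):
    return least_squares(lambda x:np.r_[np.concatenate(parts(x)),(x[2]-y0)/sy],[.62,.147,0,.5,0,0,0,0],diff_step=1e-3).x[:4].round(4)
for y0 in(0,.05,.1): print(y0,run(y0,.01,1))
# gauge: joint fit pin axis
def res(x):
    g=lambda X,Y:np.array((350+X/10-.45,215+Y/10-.45)); h=lambda X,Y:np.array((355+(X-400)/10-.45,185+Y/10-.45))
    p=lambda c,z:proj(c,[x[0],x[1],z])[0]
    corners=np.mean([g(*q) for q in((62,110),(322,65),(370,325),(112,375))],0)
    return np.r_[p(ct,.03)+x[2:4]-corners,p(ct,.036)+x[2:4]-g(214,214),p(cs,.036)+x[4:6]-h(643,230),.7*(p(cs,.082)+x[4:6]-h(652,68)),x[2:]/.8]
r=least_squares(res,[.437,-.077,0,0,0,0]);print("pin",r.x.round(4),r.fun.round(2))
E
```

```text
((289.8693542480469, 177.7162628173828), (16.248008728027344, 17.73462677001953), 99.8987045288086) ((278.2941589355469, 202.7447052001953), (13.869095802307129, 18.460887908935547), 114.50521850585938)
0.027 [0.601 0.18  0.027] [0.607 0.106 0.027] yaw y-edge 0.08622146095038419 0.08622146095038444 x-edge -0.05372543573348617 0.07385315044400437 0.03778968841897463
0.03 [0.598 0.183 0.03 ] [0.605 0.109 0.03 ] yaw y-edge 0.08622146095038552 0.08622146095038544 x-edge -0.05372543573348932 0.07356951425798851 0.03764455550278285
0.033 [0.596 0.186 0.033] [0.602 0.113 0.033] yaw y-edge 0.0862214609503833 0.08622146095038356 x-edge -0.05372543573348674 0.07328587807197251 0.03749942258659096
top 0.030908879802721057
0 [0.6177 0.146  0.0024 0.5966]
0.05 [0.6179 0.1466 0.0504 0.6023]
0.1 [0.6181 0.1472 0.0983 0.6067]
pin [ 0.4359 -0.0768  0.0119 -0.2806  0.2116  0.2238] [-0.23  0.05  0.21  0.39 -0.16 -0.73 -0.24  0.54  0.01 -0.35  0.26  0.28]
```

```bash
sed -i 's/^V={n:cam(n) for n in("top","scene")}/def avg(n):\n    L=[cam(n) for _ in range(6)];return np.mean([a for a,_ in L],0).astype(np.float32),L[0][1]\nV={n:avg(n) for n in("top","scene")};np.savez("avg.npz",top=V["top"][0],scene=V["scene"][0])/' fitcam.py
python3 - <<'E'
import fitcam as F
from fitcam import *
for t1,t2 in((110,150),(95,150),(95,170),(95,190),(85,180)):
    E1=hull(V["top"][0],(278,166,24,24),warm(t1));E2=hull(V["scene"][0],(265,190,28,24),warm(t2))
    F.M1,F.M2=ev(E1),ev(E2);print(t1,t2,np.round(np.r_[e(E1)[0],e(E1)[1],e(E1)[2],e(E2)[0],e(E2)[1],e(E2)[2]],2))
    r=least_squares(lambda x:np.r_[np.concatenate(parts(x)),(x[2]-.04)/.04],[.62,.147,0,.5,0,0,0,0],diff_step=1e-3);print(r.x.round(3),np.round(parts(r.x)[0],2),np.round(parts(r.x)[2],2),model(r.x)[2].round(4))
E
```

```text
((289.8485412597656, 177.68202209472656), (16.365346908569336, 17.227333068847656), 102.46222686767578) ((277.79638671875, 201.65338134765625), (11.318199157714844, 13.93371868133545), 126.52658081054688)
110 150 [289.85 177.68  16.38  17.22 101.89 277.8  201.65  11.32  13.93 126.53]
[ 0.618  0.146  0.068  0.593 -0.338 -0.133  0.012  0.203] [ 0.86  0.36  2.03 -0.02  1.21] [ 0.11 -0.26  6.07  1.9   4.99] [0.5881 0.144  0.1288]
95 150 [289.85 177.68  16.38  17.22 101.89 277.8  201.65  11.32  13.93 126.53]
[ 0.618  0.146  0.068  0.593 -0.338 -0.133  0.012  0.203] [ 0.86  0.36  2.03 -0.02  1.21] [ 0.11 -0.26  6.07  1.9   4.99] [0.5881 0.144  0.1288]
95 170 [289.85 177.68  16.38  17.22 101.89 277.8  201.65  11.32  13.93 126.53]
[ 0.618  0.146  0.068  0.593 -0.338 -0.133  0.012  0.203] [ 0.86  0.36  2.03 -0.02  1.21] [ 0.11 -0.26  6.07  1.9   4.99] [0.5881 0.144  0.1288]
95 190 [289.85 177.68  16.38  17.22 101.89 277.8  201.65  11.32  13.93 126.53]
[ 0.618  0.146  0.068  0.593 -0.338 -0.133  0.012  0.203] [ 0.86  0.36  2.03 -0.02  1.21] [ 0.11 -0.26  6.07  1.9   4.99] [0.5881 0.144  0.1288]
85 180 [289.85 177.68  16.38  17.22 101.89 277.8  201.65  11.32  13.93 126.53]
[ 0.618  0.146  0.068  0.593 -0.338 -0.133  0.012  0.203] [ 0.86  0.36  2.03 -0.02  1.21] [ 0.11 -0.26  6.07  1.9   4.99] [0.5881 0.144  0.1288]
```

```bash
python3 - <<'E'
import numpy as np
d=np.load("avg.npz");s=d["scene"];t=d["top"]
print("scene row 197");print(s[197,265:298].astype(int).tolist())
print("scene col 278");print(s[188:216,278].astype(int).tolist())
print("top row 178");print(t[178,278:303].astype(int)[:,[0,2]].tolist());print("col290",t[164:192,290].astype(int)[:,[0,2]].tolist())
E
```

```text
scene row 197
[[166, 173, 180], [169, 176, 183], [150, 156, 165], [75, 77, 82], [186, 189, 180], [255, 255, 255], [255, 255, 255], [255, 255, 255], [251, 251, 246], [203, 205, 196], [91, 91, 90], [45, 45, 47], [34, 34, 36], [112, 114, 108], [189, 192, 182], [233, 235, 225], [255, 255, 255], [255, 255, 255], [255, 255, 253], [225, 227, 222], [169, 177, 181], [186, 196, 203], [183, 191, 199], [180, 188, 195], [179, 188, 195], [180, 188, 194], [179, 188, 194], [180, 187, 194], [179, 187, 193], [182, 190, 196], [182, 190, 197], [179, 187, 194], [180, 187, 195]]
scene col 278
[[167, 176, 180], [167, 176, 181], [167, 175, 180], [168, 175, 181], [166, 174, 181], [156, 161, 162], [245, 246, 240], [255, 255, 255], [248, 249, 243], [112, 114, 108], [12, 10, 12], [136, 148, 158], [232, 243, 248], [237, 247, 250], [228, 240, 243], [228, 239, 243], [225, 236, 241], [222, 236, 240], [165, 182, 189], [239, 239, 234], [255, 255, 255], [250, 252, 246], [135, 136, 130], [22, 22, 25], [27, 27, 28], [29, 30, 31], [32, 31, 34], [28, 29, 29]]
top row 178
[[141, 145], [154, 159], [154, 158], [154, 153], [190, 187], [207, 203], [189, 186], [140, 142], [141, 154], [167, 183], [177, 191], [178, 193], [178, 193], [177, 192], [175, 190], [170, 184], [154, 166], [155, 156], [192, 188], [207, 203], [189, 185], [135, 134], [140, 145], [181, 188], [199, 205]]
col290 [[33, 37], [33, 35], [32, 35], [31, 33], [34, 35], [93, 92], [165, 162], [202, 197], [205, 202], [182, 183], [181, 190], [191, 202], [191, 203], [184, 198], [178, 193], [173, 188], [161, 176], [126, 138], [109, 111], [164, 161], [202, 197], [204, 200], [168, 166], [139, 143], [139, 145], [128, 133], [93, 98], [57, 59]]
```

```bash
sed -i 's/^E1=hull.*/bright=lambda t:(lambda a:(a.min(2)>t))\nwb=lambda t:(lambda a:(a.min(2)>t)\&(a[...,0]>=a[...,2]+1))\nE1=hull(V["top"][0],(278,166,24,24),wb(155));E2=hull(V["scene"][0],(265,190,28,24),bright(200))/; s/^V=.*/V={n:(np.load("avg.npz")[n],get_image and CAL[n]) for n in("top","scene")}/' fitcam.py
sed -i 's/^def avg/CAL={n:cam(n)[1] for n in("top","scene")}\ndef avg/' fitcam.py
python3 - <<'E'
import fitcam as F
from fitcam import *
for t1,t2 in((140,190),(155,200),(155,215),(170,205)):
    E1=hull(V["top"][0],(278,166,24,24),wb(t1));E2=hull(V["scene"][0],(265,190,28,24),bright(t2))
    F.M1,F.M2=ev(E1),ev(E2);print(t1,t2,np.round(np.r_[e(E1)[0],e(E1)[1],e(E1)[2],e(E2)[0],e(E2)[1],e(E2)[2]],2))
    # free size scale
    def rs(x):
        p=parts(x[:8]);Y,R,L=model(x)
        for i,(c,M) in enumerate(((ct,F.M1),(cs,F.M2))):
            m=ev(proj(c,ring(L,.026*x[8+i],0,R))+x[4+2*i:6+2*i])-M;m[2:]/=15;m[:2]/=.4;p[2*i]=m
        return np.r_[np.concatenate(p),(x[2]-.04)/.04,(x[8:]-1)/.03]
    r=least_squares(rs,[.62,.147,0,.5,0,0,0,0,1,1],diff_step=1e-3);Y,R,L=model(r.x);print(r.x.round(3),L.round(4),R[:,2].round(3),(L+.06*R[:,2]).round(4),np.round(r.fun[:5],2),np.round(r.fun[10:15],2))
E
```

```text
((289.7717590332031, 178.0885772705078), (16.397441864013672, 17.510475158691406), 94.19269561767578) ((277.93011474609375, 201.43096923828125), (15.104645729064941, 19.67271614074707), 126.36964416503906)
140 190 [289.82 178.1   16.79  18.05 100.13 277.94 201.4   15.28  19.83 125.82]Traceback (most recent call last):
  File "<stdin>", line 12, in <module>
    return func(*args, **kwargs)
    vector_fun = VectorFunction(
        fun_wrapped,
    ...<6 lines>...
        workers=workers
    )
    self._update_fun()
    ~~~~~~~~~~~~~~~~^^
    self.f = self.fun_wrapped(xp_copy(self.x))
             ~~~~~~~~~~~~~~~~^^^^^^^^^^^^^^^^^
    return np.atleast_1d(self.fun(x))
                         ~~~~~~~~^^^
    return self.f(x, *self.args, **self.kwargs)
           ~~~~~~^^^^^^^^^^^^^^^^^^^^^^^^^^^^^^
  File "<stdin>", line 8, in rs
  File "fitcam.py", line 26, in parts
    for i,(c,M,D) in enumerate(((ct,M1,dt),(cs,M2,ds))):
                                 ^^
NameError: name 'ct' is not defined. Did you mean: 'dt'?
```

```bash
sed -i 's/^V={n:(np.*/&;ct=CAL["top"];cs=CAL["scene"]/' fitcam.py
cat > run.py <<'E'
import fitcam as F
from fitcam import *
for t1,t2 in((140,190),(155,200),(155,215),(170,205)):
    E1=hull(V["top"][0],(278,166,24,24),wb(t1));E2=hull(V["scene"][0],(265,190,28,24),bright(t2))
    F.M1,F.M2=ev(E1),ev(E2);print(t1,t2,np.round(np.r_[e(E1)[0],e(E1)[1],e(E1)[2],e(E2)[0],e(E2)[1],e(E2)[2]],2))
    def rs(x):
        p=parts(x[:8]);Y,R,L=model(x)
        for i,(c,M) in enumerate(((ct,F.M1),(cs,F.M2))):
            m=ev(proj(c,ring(L,.026*x[8+i],0,R))+x[4+2*i:6+2*i])-M;m[2:]/=15;m[:2]/=.4;p[2*i]=m
        return np.r_[np.concatenate(p),(x[2]-.04)/.04,(x[8:]-1)/.03]
    r=least_squares(rs,[.62,.147,0,.5,0,0,0,0,1,1],diff_step=1e-3);Y,R,L=model(r.x);print(r.x.round(3),L.round(4),R[:,2].round(3),(L+.06*R[:,2]).round(4),np.round(r.fun[:5],2),np.round(r.fun[10:15],2))
E
python3 run.py
```

```text
((289.7717590332031, 178.0885772705078), (16.397441864013672, 17.510475158691406), 94.19269561767578) ((277.93011474609375, 201.43096923828125), (15.104645729064941, 19.67271614074707), 126.36964416503906)
140 190 [289.82 178.1   16.79  18.05 100.13 277.94 201.4   15.28  19.83 125.82]
[ 0.618  0.147  0.04   0.587 -0.377 -0.209  0.302 -0.07   0.949  0.918] [0.5877 0.1457 0.1289] [-0.554 -0.022  0.832] [0.5545 0.1444 0.1789] [ 0.54  0.04  0.95 -0.07  0.29] [-0.09  0.13  1.    0.76  0.69]
155 200 [289.77 178.09  16.4   17.51  94.19 277.93 201.43  15.1   19.67 126.37]
[ 0.618  0.147  0.04   0.59  -0.367 -0.211  0.331 -0.078  0.93   0.912] [0.5877 0.1458 0.1289] [-0.556 -0.022  0.831] [0.5544 0.1445 0.1787] [0.59 0.07 1.29 0.24 0.44] [-0.06  0.16  1.12  0.68  0.75]
155 215 [289.77 178.09  16.4   17.51  94.19 277.9  201.48  14.75  19.41 126.21]
[ 0.618  0.147  0.043  0.589 -0.346 -0.205  0.326 -0.054  0.93   0.901] [0.5877 0.1459 0.1289] [-0.555 -0.024  0.831] [0.5544 0.1445 0.1788] [0.6  0.06 1.28 0.23 0.45] [-0.04  0.08  1.23  0.56  0.97]
170 205 [289.8  178.01  15.75  16.9   94.83 277.91 201.45  14.99  19.58 126.45]
[ 0.617  0.147  0.041  0.593 -0.446 -0.473  0.001 -0.12   0.906  0.908] [0.5871 0.1455 0.1288] [-0.558 -0.023  0.829] [0.5536 0.1442 0.1786] [0.61 0.23 1.58 0.19 0.84] [-0.08  0.11  1.14  0.65  0.87]
```

```bash
python3 -m crank '[0,0,-0.0415,0.0158,0.0423,0,100, 0,0,-0.0415,0.0158,0.0423,0,100, 0,0,-0.0415,0.0158,0.0423,0,100, 0,0,-0.0415,0.0158,0.0423,0,60, 0,0,-0.0415,0.0158,0.0423,0,60, 0,0,-0.0415,0.0158,0.0423,0,60, 0,0,-0.0415,0.0158,0.0423,0,60, 0,0,-0.0415,0.0158,0.0423,0,60, 0,0,-0.0415,0.0158,0.0423,0,60, 0,0,-0.0415,0.0158,0.0423,0,60, 0,0,0,0.0036,0.041,0,60, 0,0,0,0.0036,0.041,0,60, 0,0,0,0.0036,0.041,0,60, 0,0,0,0.0036,0.041,0,60, 0,0,0,0.0036,0.041,0,60, 0,0,0,0.0036,0.041,0,60, 0,0,0,0.0036,0.041,0,60, 0,0,0,0.0036,0.041,0,60, 0,0,0,0.0036,0.041,0,60, 0,0,0,0.0036,0.041,0,60]' 40
```

```text
time_s: 3.3
position: [0.416, 0.3318, 0.2454]
tool_rot: [[0.001, -1.0, 0.0], [-1.0, -0.001, 0.0], [-0.0, -0.0, -1.0]]
ft_force: [0.5, 0.3, 0.6]
grip_width: 0.0509
```

```bash
python3 -m crank '[0,0,0,0,0,-0.045,60, 0,0,0,0,0,-0.045,60, 0,0,0,0,0,-0.04,60, 0,0,0,0,0,-0.04,60, 0,0,0,0,0,-0.02,60, 0,0,0,0,0,-0.013,60, 0,0,0,0,0,0,60, 0,0,0,0,0,0,60]' 40; python3 - <<'E'
from h import *
fs,c=cam("scene");p=proj(c,observe()["position"])[0].astype(int);print(p)
cv2.imwrite("pics/g1.png",cv2.resize(fs[p[1]-50:p[1]+50,p[0]-50:p[0]+50][:,:,::-1],(600,600),interpolation=cv2.INTER_CUBIC))
E
```

```text
time_s: 4.1
position: [0.4164, 0.33, 0.0427]
tool_rot: [[0.001, -1.0, 0.0], [-1.0, -0.001, 0.0], [-0.0, -0.0, -1.0]]
ft_force: [-0.1, -0.4, 0.6]
grip_width: 0.0512
[292 304]
```

View pics/g1.png

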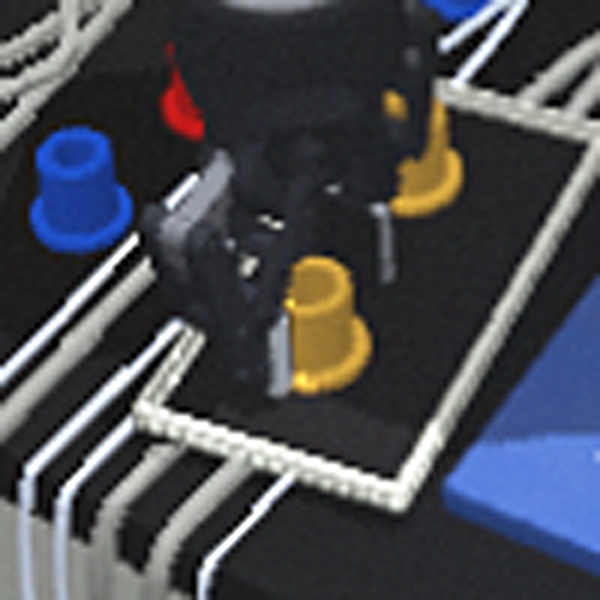

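The open jaws straddle the near bush, which sits at about (318,310) in the crop. Closing on it and lifting.

```bash
python3 -m crank '[0,0,0,0,0,0,0, 0,0,0,0,0,0,0, 0,0,0,0,0,0,0, 0,0,0,0,0,0,0, 0,0,0,0,0,0,0, 0,0,0,0,0,0,0, 0,0,0,0,0,0,0]' 40; python3 -m crank '[0,0,0,0,0,0.02,0, 0,0,0,0,0,0.04,0, 0,0,0,0,0,0.045,0, 0,0,0,0,0,0.002,0, 0,0,0,0,0,0,0]'
```

```text
time_s: 4.85
position: [0.4165, 0.3301, 0.0434]
tool_rot: [[0.001, -1.0, 0.002], [-1.0, -0.001, 0.001], [-0.001, -0.002, -1.0]]
ft_force: [-1.4, -0.2, 5.6]
grip_width: 0.0266
time_s: 5.35
position: [0.4162, 0.3299, 0.1501]
tool_rot: [[0.001, -1.0, 0.002], [-1.0, -0.001, 0.001], [-0.001, -0.002, -1.0]]
ft_force: [-0.0, -0.5, -0.6]
grip_width: 0.0267
```

```bash
python3 - <<'E'
from h import *
o=[]
for n in("scene","top"):
    f,c=cam(n);P=observe()["position"];p=proj(c,P)[0];q=p.astype(int)
    im=cv2.resize(f[q[1]-30:q[1]+30,q[0]-30:q[0]+30][:,:,::-1],(400,400),interpolation=cv2.INTER_CUBIC);k=400/60
    # expected silhouette of bush if centred with face 22 mm below TCP
    from fit import ring
    for r,z in((.019,-.022),(.019,-.017),(.014,.012)): cv2.polylines(im,[np.int32((proj(c,ring(P,r,z))-q+30+.5)*k)],True,(0,255,0),1)
    o.append(im)
cv2.imwrite("pics/g2.png",np.hstack(o))
E
```

```text
(no output)
```

View pics/g2.png

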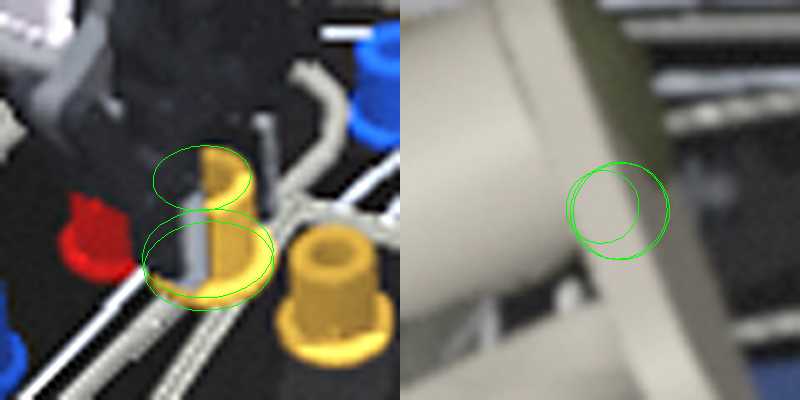

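The bush is gripped and centred in the jaws to within about 1 mm. Moving it over the pin.

```bash
python3 -m crank '[0,0,0,0.002,-0.0407,0,0, 0,0,0,0.002,-0.0407,0,0, 0,0,0,0.002,-0.0407,0,0, 0,0,0,0.002,-0.0407,0,0, 0,0,0,0.002,-0.0407,0,0, 0,0,0,0.002,-0.0407,0,0, 0,0,0,0.002,-0.0407,0,0, 0,0,0,0.002,-0.0407,0,0, 0,0,0,0.002,-0.0407,0,0, 0,0,0,0.003,-0.0407,0,0, 0,0,0,0,0,-0.02,0, 0,0,0,0,0,-0.015,0, 0,0,0,0,0,-0.005,0, 0,0,0,0,0,0,0, 0,0,0,0,0,0,0]'; python3 - <<'E'
from h import *
from fit import ring
o=[];s=observe();P=s["position"];print(s["ft_force"],P)
for n in("scene","top"):
    f,c=cam(n);q=proj(c,P)[0].astype(int);w=30
    im=cv2.resize(f[q[1]-w:q[1]+w,q[0]-w:q[0]+w][:,:,::-1],(400,400),interpolation=cv2.INTER_CUBIC);k=400/60
    for r,z in((.019,-.022),(.019,-.017),(.014,.012)): cv2.polylines(im,[np.int32((proj(c,ring(P,r,z))-q+w+.5)*k)],True,(0,255,0),1)
    o.append(im)
cv2.imwrite("pics/g3.png",np.hstack(o))
E
```

```text
time_s: 6.95
position: [0.4372, -0.0769, 0.1094]
tool_rot: [[0.001, -1.0, -0.0], [-1.0, -0.001, 0.0], [-0.0, 0.0, -1.0]]
ft_force: [0.1, -0.5, -1.2]
grip_width: 0.0272
[ 0.10646649 -0.45201617 -1.23692242] [ 0.43722411 -0.07690918  0.1094142 ]
```

View pics/g3.png

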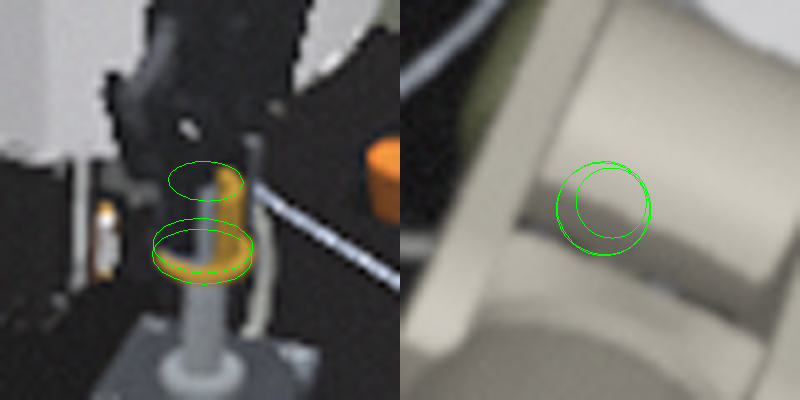

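The pin stands directly beneath the bush. Lowering gently while watching the force.

```bash
python3 -m crank '[0,0,0,0,0,-0.004,0, 0,0,0,0,0,-0.003,0, 0,0,0,0,0,-0.003,0, 0,0,0,0,0,-0.002,0, 0,0,0,0,0,0,0]';python3 -m crank '[0,0,0,0,0,-0.002,0, 0,0,0,0,0,-0.002,0, 0,0,0,0,0,0,0]';python3 -m crank '[0,0,0,0,0,-0.002,0, 0,0,0,0,0,-0.001,0, 0,0,0,0,0,0,0]'
```

```text
time_s: 7.55
position: [0.437, -0.0771, 0.097]
tool_rot: [[0.001, -1.0, -0.001], [-1.0, -0.001, 0.0], [-0.0, 0.001, -1.0]]
ft_force: [-0.1, 0.7, -0.2]
grip_width: 0.027
time_s: 7.85
position: [0.4371, -0.0771, 0.0931]
tool_rot: [[0.001, -1.0, -0.0], [-1.0, -0.001, 0.0], [-0.0, 0.0, -1.0]]
ft_force: [0.4, -0.1, -1.4]
grip_width: 0.0271
time_s: 8.15
position: [0.4371, -0.0771, 0.0902]
tool_rot: [[0.001, -1.0, -0.0], [-1.0, -0.001, 0.0], [-0.0, 0.0, -1.0]]
ft_force: [0.5, 0.9, -1.6]
grip_width: 0.027
```

No force at 14 mm below the tip, so this one fits. Continuing down to the seat.

```bash
python3 -m crank '[0,0,0,0,0,-0.006,0, 0,0,0,0,0,-0.006,0, 0,0,0,0,0,-0.006,0, 0,0,0,0,0,-0.006,0, 0,0,0,0,0,-0.004,0, 0,0,0,0,0,0,0]';python3 -m crank '[0,0,0,0,0,-0.002,0, 0,0,0,0,0,-0.001,0, 0,0,0,0,0,0,0]'
```

```text
time_s: 8.75
position: [0.4369, -0.077, 0.0617]
tool_rot: [[0.001, -1.0, -0.001], [-1.0, -0.001, 0.001], [-0.001, 0.001, -1.0]]
ft_force: [0.5, 0.3, -1.3]
grip_width: 0.0268
time_s: 9.05
position: [0.4372, -0.0771, 0.0593]
tool_rot: [[0.001, -1.0, 0.0], [-1.0, -0.001, -0.0], [0.0, -0.0, -1.0]]
ft_force: [0.2, 0.1, -0.8]
grip_width: 0.027
```

```bash
python3 -m crank '[0,0,0,0,0,-0.001,0, 0,0,0,0,0,0,0]';python3 -m crank '[0,0,0,0,0,-0.001,0, 0,0,0,0,0,0,0]'
```

```text
time_s: 9.25
position: [0.4372, -0.0772, 0.0588]
tool_rot: [[0.001, -1.0, 0.001], [-1.0, -0.001, -0.0], [0.0, -0.001, -1.0]]
ft_force: [-2.3, 0.3, 5.9]
grip_width: 0.0268
time_s: 9.45
position: [0.4373, -0.0772, 0.0587]
tool_rot: [[0.001, -1.0, 0.001], [-1.0, -0.001, -0.001], [0.001, -0.001, -1.0]]
ft_force: [-6.4, 1.6, 20.7]
grip_width: 0.0272
```

Seated: the force rises to 21 N at TCP z 58.7 mm. Relieving the push, opening and rising.

```bash
python3 -m crank '[0,0,0,0,0,0.0015,0, 0,0,0,0,0,0,60, 0,0,0,0,0,0,60, 0,0,0,0,0,0,60, 0,0,0,0,0,0.02,60, 0,0,0,0,0,0.04,60, 0,0,0,0,0,0.045,60, 0,0,0,-0.003,0.04,0,60, 0,0,0,0,0.04,0,60, 0,0,0,0,0.04,0,60, 0,0,0,0,0.04,0,60, 0,0,0,0,0.04,0,60, 0,0,0,0,0.04,0,60, 0,0,0,0,0.04,0,60, 0,0,0,0,0.04,0,60]'; python3 - <<'E'
from fit import *
for n in("top","scene"):
    f,c=cam(n);h=cv2.cvtColor(f,cv2.COLOR_RGB2HSV);m=cv2.inRange(h,(12,90,60),(34,255,255))
    k,l,st,ce=cv2.connectedComponentsWithStats(m)
    print(n,[(st[i].tolist(),ce[i].round(1).tolist()) for i in range(1,k) if st[i,4]>30])
    for nm,p in(("Aonpin",(.436,-.077,.036)),("B",(.436,.243,.0205))):print(nm,cen(proj(c,bushpts(p))).round(1),cv2.boundingRect(proj(c,bushpts(p)).astype(np.float32)))
    cv2.imwrite(f"pics/{n}1.png",f[:,:,::-1])
E
```

```text
time_s: 10.95
position: [0.4338, 0.2446, 0.1637]
tool_rot: [[0.001, -1.0, -0.0], [-1.0, -0.001, -0.0], [0.0, 0.0, -1.0]]
ft_force: [0.2, -1.0, 1.0]
grip_width: 0.0513
top [([335, 180, 16, 18, 125], [342.6, 189.6]), ([365, 229, 13, 14, 103], [370.7, 235.7]), ([434, 229, 12, 12, 112], [439.6, 234.3])]
Aonpin [371.3 236.5] (364, 229, 15, 15)
B [258.9 237.7] (252, 231, 14, 14)
scene [([629, 0, 11, 22, 171], [635.1, 10.7]), ([404, 173, 11, 12, 96], [409.1, 178.1]), ([371, 193, 16, 18, 186], [378.7, 202.7]), ([301, 268, 18, 22, 308], [309.6, 279.4])]
Aonpin [378.7 202.2] (371, 192, 15, 19)
B [309.2 279.4] (300, 268, 19, 22)
```

Bush A is home on the pin in both views. For bush B I'll centre it by squeezing at yaw 0 first, then re-grip at yaw -90.

```bash
python3 -m crank '[0,0,0.1428,0.0022,0,0,60, 0,0,0.1428,0,0,0,60, 0,0,0.1428,0,0,0,60, 0,0,0.1428,0,0,0,60, 0,0,0.1428,0,0,0,60, 0,0,0.1428,0,0,0,60, 0,0,0.1428,0,0,0,60, 0,0,0.1428,0,0,-0.02,60, 0,0,0.1428,0,0,-0.02,60, 0,0,0.1428,0,0,-0.02,60, 0,0,0.1428,0,0,-0.02,60, 0,0,0,0,0,-0.02,60, 0,0,0,0,0,-0.019,60, 0,0,0,0,0,0,60, 0,0,0,0,0,0,60]'
```

```text
time_s: 12.55
position: [0.4365, 0.2425, 0.0451]
tool_rot: [[1.0, 0.0, -0.0], [0.0, -1.0, -0.0], [-0.0, 0.0, -1.0]]
ft_force: [-0.0, 0.9, 0.6]
grip_width: 0.0514
```

```bash
python3 -m crank '[0,0,0,0,0,0,0, 0,0,0,0,0,0,0, 0,0,0,0,0,0,0, 0,0,0,0,0,0,0, 0,0,0,0,0,0,0, 0,0,0,0,0,0,0]' 20; python3 -m crank '[0,0,0,0,0,0,60, 0,0,0,0,0,0,60, 0,0,0,0,0,0,60, 0,0,-0.1428,0,0,0,60, 0,0,-0.1428,0,0,0,60, 0,0,-0.1428,0,0,0,60, 0,0,-0.1428,0,0,0,60, 0,0,-0.1428,0,0,0,60, 0,0,-0.1428,0,0,0,60, 0,0,-0.1428,0,0,0,60, 0,0,-0.1428,0,0,0,60, 0,0,-0.1428,0,0,0,60, 0,0,-0.1428,0,0,0,60, 0,0,-0.1428,0,0,0,60, 0,0,0,0,0,0,60, 0,0,0,0,0,0,60]'; python3 -m crank '[0,0,0,0,0,0,0, 0,0,0,0,0,0,0, 0,0,0,0,0,0,0, 0,0,0,0,0,0,0, 0,0,0,0,0,0,0, 0,0,0,0,0,0,0, 0,0,0,0,0,0,0]' 40
```

```text
time_s: 13.15
position: [0.4368, 0.2429, 0.0458]
tool_rot: [[1.0, 0.001, 0.002], [0.001, -1.0, 0.0], [0.002, -0.0, -1.0]]
ft_force: [-0.5, -1.0, 6.6]
grip_width: 0.027
time_s: 14.75
position: [0.4363, 0.2429, 0.0448]
tool_rot: [[0.005, -1.0, -0.0], [-1.0, -0.005, -0.0], [0.0, 0.0, -1.0]]
ft_force: [0.3, 0.2, -0.1]
grip_width: 0.0509
time_s: 15.45
position: [0.4363, 0.2429, 0.045]
tool_rot: [[0.001, -1.0, 0.0], [-1.0, -0.001, 0.0], [-0.0, -0.0, -1.0]]
ft_force: [-1.0, 0.2, 5.3]
grip_width: 0.0266
```

B is gripped, with its flange face 24.5 mm ahead of the TCP. Lifting it and bringing it before the lens.

```bash
python3 -m crank '[0,0,0,0,0,0.03,0, 0,0,0,0,0,0.045,0, 0,0,0,0,0,0.045,0, 0,0,0,0,0,0.045,0, 0,0,0,0,0,0,0, 0.003,-0.0734,0,0.0131,-0.0124,0,0, 0.003,-0.0734,0,0.0131,-0.0124,0,0, 0.003,-0.0734,0,0.0131,-0.0124,0,0, 0.003,-0.0734,0,0.0131,-0.0124,0,0, 0.003,-0.0734,0,0.0131,-0.0124,0,0, 0.003,-0.0734,0,0.0131,-0.0124,0,0, 0.003,-0.0734,0,0.0131,-0.0124,0,0, 0.003,-0.0734,0,0.0131,-0.0124,0,0, 0,0,0,0,0,-0.011,0, 0,0,0,0,0,0,0, 0,0,0,0,0,0,0, 0,0,0,0,0,0,0]'
python3 - <<'E'
from fit import *
s=observe();P=np.array(s["position"]);Z=np.array(s["tool_rot"])[:,2];F=P+.0245*Z
L=np.array([.5877,.1458,.1289]);a=np.array([-.555,-.023,.832]);a/=np.linalg.norm(a);d=F-L
print("face",F.round(4),"axial",d@a,"lateral",(d-a*(d@a)).round(4),"ang",np.degrees(np.arccos(-Z@a)),Z.round(4),s["grip_width"])
R=np.array(s["tool_rot"])@np.diag([1,-1,-1]);Rl=np.c_[np.cross([0,1,0],a),[0,1,0],a]
o=[]
for n in("scene","top"):
    f,c=cam(n);q=proj(c,(F+L)/2)[0].astype(int);w=30;k=400/60
    im=cv2.resize(f[q[1]-w:q[1]+w,q[0]-w:q[0]+w][:,:,::-1],(400,400),interpolation=cv2.INTER_CUBIC)
    for pp in(ring(F,.019,0,R),ring(F,.014,.034,R),ring(L,.024,0,Rl)): cv2.polylines(im,[np.int32((proj(c,pp)-q+w+.5)*k)],True,(0,255,0),1)
    o.append(im)
cv2.imwrite("pics/g4.png",np.hstack(o))
E
```

```text
time_s: 17.15
position: [0.5412, 0.1439, 0.1989]
tool_rot: [[0.008, -0.832, 0.554], [-1.0, 0.006, 0.023], [-0.022, -0.554, -0.832]]
ft_force: [0.3, -0.3, -1.1]
grip_width: 0.0266
face [0.5548 0.1445 0.1786] axial 0.05959592940355818 lateral [0.0001 0.0001 0.0001] ang 0.05613096164233212 [ 0.554   0.0229 -0.8322] 0.026589544005398664
```

View pics/g4.png

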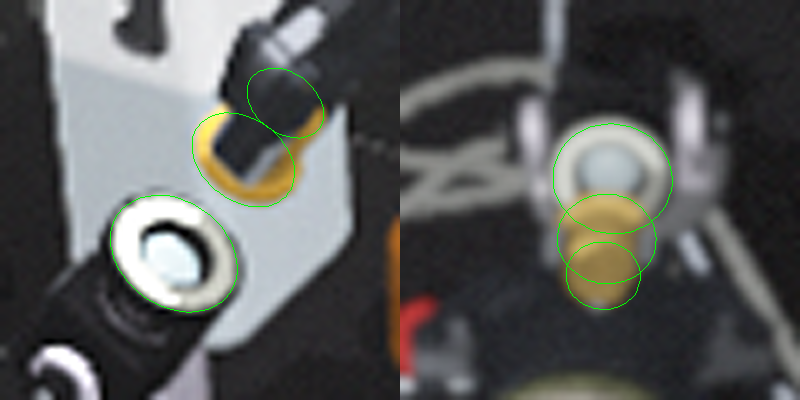

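```bash
python3 - <<'E'
from fitcam import *
s=observe();P=np.array(s["position"]);RT=np.array(s["tool_rot"]);F=P+.0245*RT[:,2];R=RT@np.diag([1,-1,-1])
L=np.array([.5877,.1458,.1289]);a=np.array([-.555,-.023,.832]);Rl=np.c_[np.cross([0,1,0],a),[0,1,0],a]
for n,fn,th in(("top",wb(155),40),("scene",bright(200),40)):
    f,c=avg(n);q=np.r_[ring(F,.019,0,R),ring(F,.019,.005,R),ring(F,.014,.034,R)];pr=proj(c,q)
    u0,v0=(pr.min(0)-6).astype(int);u1,v1=(pr.max(0)+6).astype(int);k=8
    A=cv2.resize(f[v0:v1,u0:u1],None,fx=k,fy=k,interpolation=cv2.INTER_CUBIC)
    for t in(30,45,60):
        m=((A[...,0]-A[...,2])>t).astype(np.uint8);cs_,_=cv2.findContours(m,cv2.RETR_EXTERNAL,cv2.CHAIN_APPROX_NONE);b=max(cs_,key=cv2.contourArea).reshape(-1,2)/k-.44+[u0,v0]
        print(n,t,"meas-pred: min",(b.min(0)-pr.min(0)).round(2),"max",(b.max(0)-pr.max(0)).round(2))
    E=hull(V[n][0],(278,166,24,24) if n=="top" else (265,190,28,24),fn);print(n,"ring meas-pred",(np.array(e(E)[0])-ev(proj(c,ring(L,.024,0,Rl)))[:2]).round(2))
E
```

```text
((289.7717590332031, 178.0885772705078), (16.397441864013672, 17.510475158691406), 94.19269561767578) ((277.93011474609375, 201.43096923828125), (15.104645729064941, 19.67271614074707), 126.36964416503906)
top 30 meas-pred: min [ 0.02 -0.28] max [-1.11 -0.49]
top 45 meas-pred: min [ 0.27 -0.03] max [-1.61 -0.99]
top 60 meas-pred: min [0.77 0.22] max [-1.99 -1.49]
top ring meas-pred [-0.62 -0.24]
scene 30 meas-pred: min [0.24 5.41] max [ 0.47 -0.35]
scene 45 meas-pred: min [0.37 5.54] max [ 0.34 -0.47]
scene 60 meas-pred: min [0.49 5.79] max [ 0.22 -0.6 ]
scene ring meas-pred [ 0.34 -0.12]
```

The bush and the lens ring show the same image offsets in both cameras, agreeing within about 0.3 px, so no correction is needed. I'll do a last check on the pin, camera and bystanders, then hand in.

```bash
python3 - <<'E'
from fit import *
d=np.load("avg.npz")
for n,pts in(("scene",{"bottle":(318,205),"camera":(270,235),"stopper":(409,179),"vial":(416,187)}),("top",{"bottle":(343,188),"stopper":(440,235),"vial":(429,247)})):
    f,c=cam(n)
    for k,(u,v) in pts.items():
        print(n,k,np.abs(f[v-9:v+10,u-9:u+10].astype(float)-d[n][v-9:v+10,u-9:u+10]).mean().round(1))
    pin=cen(proj(c,bushpts((.436,-.077,.036))));q=[cen(x) for x in brass(f) if len(x)>12];print("pin bush",min(q,key=lambda z:np.linalg.norm(z-pin)).round(1),pin.round(1))
s=observe();print(s["time_s"],s["position"],s["grip_width"],s["ft_force"]);close_job()
E
```

```text
scene bottle 6.6
scene camera 23.7
scene stopper 14.0
scene vial 23.0
pin bush [378.7 201.8] [378.7 202.2]
top bottle 2.6
top stopper 18.8
top vial 12.3
pin bush [371.  235.8] [371.3 236.5]
18.05 [0.54113287 0.14368136 0.1988039 ] 0.026568027564456326 [-0.19577007  0.50996687 -0.25170273]
the job is handed in; nothing more can be done
```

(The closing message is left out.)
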